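# Square a controller board in the corner jig

## Robot

A 7-joint arm with a two-finger parallel gripper is mounted at the origin on the work surface. World frame = base frame: x ahead of the robot, y to its left, z up, the work surface at z = 0. Lengths are in m, angles in rad, forces in N, time in s.
With the tool pointing down it reaches from about 0.4 to 0.9 m from the base axis. Payload 5.5 kg.
Tool frame: the origin (TCP) lies on the centre line of the jaws, within the pads' length; the fingertips stand 25 mm ahead of it and the grasp point (between the pads) lies 6 mm ahead of it; z points along the fingers, y is the line along which they close (so a half turn about z gives the same grasp; the last joint's range is limited). The gripper opens to 92 mm and grips with 3 to 60 N. Pads are 19 mm wide; open, the fingers measure 130 mm over their backs; the gripper's body (75 mm by 190 mm) begins 47 mm behind the grasp point.
Start: joints at [1.471, 0.501, -0.427, 1.55, 0.221, 1.138, -0.21], TCP at [0.231, -0.608, 0.252] pointing down, gripper open.
Joint ranges: [-2.88, 2.88], [-0.31, 2.03], [-1.54, 1.56], [0.2, 2.42], [-1.41, 4.55], [0.19, 2.02], [-2.57, 2.57]. Speed limits (rad/s): [2.57, 2.57, 3.14, 3.14, 3.14, 3.14, 3.14].

## Interface

Orientations are given as a unit quaternion [w, x, y, z].
In Python, from bench import r gives the robot as it stands.
- The arm moves only by the shell command python3 -m creep 'ROWS' [OPENING]. ROWS is JSON, a list of rows, each an object of numbers: "x", "y", "z": the shift along the tool's x, y, z in m; "ax", "ay", "az": the turn, a rotation vector about the tool's x, y, z in degrees. A call has 1 to 12 rows; each row shifts and turns the commanded pose from where the row before left it, along the tool's axes as they then stand; what a row does not reach is not made up. A row lasts 1/10 s, in which the tool goes at most 50 mm and 8.59 degrees, less where a joint would pass 70% of its speed; a pose out of reach is approached as far as the arm can. A call is refused whole if a number of a shift passes 0.05 or a number of a turn 8.59, either way. A call with a gripper value outside its range is refused whole. OPENING is the opening, from 0 (shut) to 1 (fully open), set as the call begins (- or left out, the last holds). The fingers move at their own pace and stop on an object; the grip force is fixed at half the most. Time passes only in rows, so rows that do not move let the fingers close. It gives the time, the measured TCP pose, the force, the opening and the grip force at its end, in the units of the state.
- r.observe(): the state, without advancing time (a new reading comes with each control period).
- r.grab_frame(name): name is "side" or "top"; returns (picture, depth): 400x640x3 uint8, red, green, blue; 400x640 float32, m along the optical axis (not along the pixel's ray), 0 where there is no reading.
- r.get_calibration(name): a dict with "mtx" (3x3 intrinsics, pixels), "cam_to_world" (4x4, takes a point from camera to world coordinates). Camera axes: x right, y down, z forward; pixel columns grow to the right and rows downward; lengths in m; the calibration is good to about 2 mm. A picture is of the moment at which its call begins. get_calibration takes no time and is no camera call.
- r.finish_job(): hands the job in; it is judged then, once.
Trained networks look in the newest picture that a camera, given by its name, has taken for a name from the list of things; names that differ only in an ending like _2 or _b are one class to them, and where a whole thing is asked for, a point or a joint stands for the part that bears it (a point fixed in the world has none). Each returns a list of dicts, best first, with "score" (0 to 1); they miss things now and then, are a little off and sometimes report something else, mostly with a low value. They report only what shows in the picture. A call takes as long as a camera call. They do not tell look-alikes from the thing itself.
- r.outline_of(camera, target): "pixels" (400x640 bool, what is visible of it) and "at" ([row, column] in pixels, amid what is visible of it).
The state is a dict: "time_s": time; "q": joint angles; "qvel": joint speeds; "joint_efforts": joint torques, N m; "tool_pos": TCP position; "ee_rot": TCP orientation; "contact_force": force on the tool from outside, world axes, zero at the start; "torque": the same for the moment, N m; "grip_width": finger opening in m; "grasp_force": force on a finger pad.
Only numpy, scipy, OpenCV 4.12 (cv2) and the standard library are available. Lean on these libraries where they do the work, as an engineer would, in place of code of your own. Each camera call takes 0.05 s, during which the arm holds its last target. There are 200 camera calls.

## Task

Slide the tall circuit board up out of the slotted rack, gripping it by its top edge, and stand it upright on the plywood base of the corner jig, with one face flat against the long aluminium fence and one side edge against the short stop. Keep the grip and finish while pressing it gently, with several newtons, against fence and stop at the same time, so that it can be screwed down. Leave the two small boards in the rack and everything else as it is.

Things in the scene. Friction and masses are not known exactly. Their poses are not given: they have to be found in the camera images.
- main_board: the tall circuit board in a black rim, standing upright in one of the three slots (any of them): 8 mm thick (its x), 100 mm wide (its y), 110 mm high (its z), rigid, flat on both faces, alike both ways round, about 0.12 kg. Origin: middle of its lower edge.
- small_board_a: a smaller board of the same make in another slot, 8 x 70 x 62 mm (x thickness, y width, z height); stays in the rack. Origin: middle of its lower edge.
- small_board_b: a second smaller board like small_board_a, in the remaining slot; stays in the rack.
- rack: fixed white plastic rack, 136 x 90 mm in plan (its x, y), 55 mm high, origin at the centre of its underside. Three slots at x = -45, 0, +45 mm, each a 10.5 mm gap between two upright 5 mm walls, open upward and at both ends (y); slot floor 10 mm above the table, so 45 mm of each board is in its slot.
- jig: fixed corner jig: plywood base 110 x 160 x 10 mm (x, y, z), origin at the centre of its underside. It carries the fence along its -x side and the stop at its +y side, which leave the base free towards its +x and -y.
- fence: long aluminium fence on the jig, 12 x 138 x 60 mm (x, y, z), top 70 mm above the table, axes as the jig's, origin at the centre of its underside, on top of the base. The board's face goes against its face that looks to +x (6 mm from its origin).
- stop: short aluminium stop on the jig, 70 x 12 x 60 mm (x, y, z), at right angles to the fence, top 70 mm above the table, axes as the jig's, origin at the centre of its underside. The board's side edge goes against its face that looks to -y (6 mm from its origin).
- corner (a point): the inside corner of the jig where fence face, stop face and top of the base meet, 10 mm above the table; axes as the jig's. The board goes to the +x, -y side of it: seated, its origin lies 4 mm in +x and 50 mm in -y from here.
- wheel: loose toy wheel lying flat, 52 mm across, 22 mm high; leave it alone
- gear: loose grey gear lying flat, 50 mm across, 12 mm high, with an 18 mm high hub; leave it alone
- motor: loose white motor, 67 x 36 x 30 mm; leave it alone
- driver: loose screwdriver lying on the table; leave it alone
Mind the look-alikes: they are no part of the job. What is shaped like the main_board but red is not meant.

How it is judged:
By the outcome, as a careful person would: the job done as asked, in the order asked, and still so for the second after the job is handed in, while the arm keeps its last pose, push and grip.
It also fails if it takes over 42 s, if anything falls off the work surface, if the arm or the gripper's body presses on something with over 40 N, if the wrist force passes 120 N, or if a joint passes its speed limit or range.

## Working session

There is one attempt and no reset: what is moved stays moved. The work goes in short steps, Python scripts to look and compute and a shell command to move; the robot and the scene stay as the last step left them, time stands still between calls to the robot, and variables do not carry over. Pictures are saved under pics/ and viewed, at most 10 in all, crops included, and the job is handed in when it is done.

```bash
ls; mkdir -p pics
cat > h.py <<'E'
import numpy as np, cv2
from bench import r
from scipy.spatial.transform import Rotation as R
def pts(cam, d, mask=None):
    c=r.get_calibration(cam); K=np.array(c["mtx"]); T=np.array(c["cam_to_world"])
    m=d>0
    if mask is not None: m&=mask
    v,u=np.nonzero(m); z=d[v,u]
    P=np.c_[(u-K[0,2])/K[0,0]*z,(v-K[1,2])/K[1,1]*z,z]
    return P@T[:3,:3].T+T[:3,3], v,u
def save(n,im): cv2.imwrite("pics/"+n,im[:,:,::-1])
E
python3 - <<'E'
from h import *
o=r.observe(); print(o)
for c in("top","side"):
    im,d=r.grab_frame(c); save(c+"1.png",im); np.save(c+".npy",d); np.save(c+"im.npy",im)
    print(r.get_calibration(c)["cam_to_world"])
    for t in("main_board","small_board_a","rack","fence","stop","jig"):
        for k in r.outline_of(c,t)[:3]:
            P,_,_=pts(c,d,k["pixels"]); 
            print(c,t,round(k["score"],2),k["at"],k["pixels"].sum(),np.round(np.median(P,0),3) if len(P) else None)
print(r.observe()["time_s"])
E
```

```text
pics
{'time_s': 0.0, 'q': array([ 1.47118056,  0.50185433, -0.42676032,  1.55144768,  0.22077745,
        1.138294  , -0.21029088]), 'qvel': array([-0.00123934,  0.00075636,  0.00060691,  0.0025584 ,  0.00279604,
        0.00078134, -0.00059907]), 'joint_efforts': array([-2.10526600e-04, -5.66577959e+01, -5.81660986e+00, -2.79104483e+01,
       -6.87263324e-02,  3.07642668e-02,  1.70981903e-04]), 'tool_pos': array([ 0.23040481, -0.60709557,  0.25067247]), 'ee_rot': array([-9.67454295e-04,  9.83587763e-01,  1.80427704e-01, -1.39341854e-04]), 'contact_force': array([ 0.88507069, -0.22211599, -0.11619649]), 'torque': array([-0.02883766, -0.03755039, -0.02532501]), 'grasp_force': 0.0, 'grip_width': 0.09211809619123831}
[[ 0.01276152 -0.98925205  0.14566235  0.45120803]
 [-0.99927242 -0.01785338 -0.03370297 -0.01165849]
 [ 0.03594129 -0.14512627 -0.98876013  0.97938442]
 [ 0.          0.          0.          1.        ]]
top main_board 0.71 [184.6, 478.4] 862 [ 0.632 -0.381  0.07 ]
top main_board 0.59 [220.8, 424.2] 327 [ 0.546 -0.247  0.118]
top small_board_a 0.73 [202.9, 415.9] 193 [ 0.
[... 458 characters left out ...]
0.01790206 -0.8493974  -0.52745006  0.53152748]
 [ 0.          0.          0.          1.        ]]
side main_board 0.96 [156.8, 400.2] 671 [ 0.542 -0.241  0.087]
side main_board 0.87 [132.3, 401.8] 721 [ 0.63  -0.38   0.082]
side small_board_a 0.59 [257.0, 384.5] 601 [ 0.39  -0.003  0.022]
side small_board_a 0.58 [170.9, 412.7] 146 [ 0.497 -0.241  0.066]
side small_board_a 0.47 [158.6, 377.5] 145 [ 0.587 -0.234  0.066]
side rack 0.8 [182.9, 396.2] 1401 [ 0.531 -0.218  0.025]
side rack 0.72 [212.6, 301.9] 519 [0.611 0.012 0.026]
side stop 0.81 [284.9, 206.3] 1160 [0.545 0.287 0.046]
side jig 0.94 [275.0, 231.6] 4638 [0.532 0.249 0.026]
side jig 0.74 [212.3, 301.3] 498 [0.61  0.013 0.027]
0.7
```

View pics/top1.png

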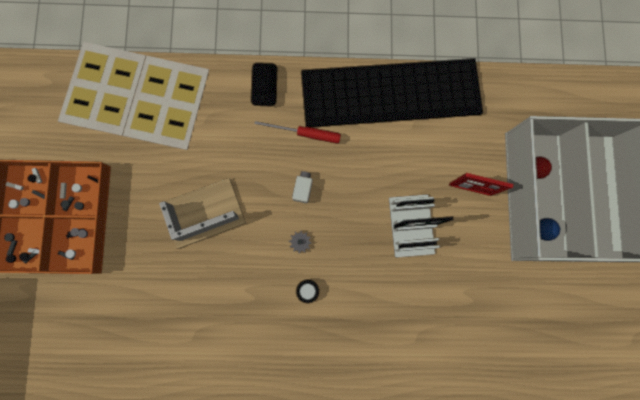

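View pics/side1.png

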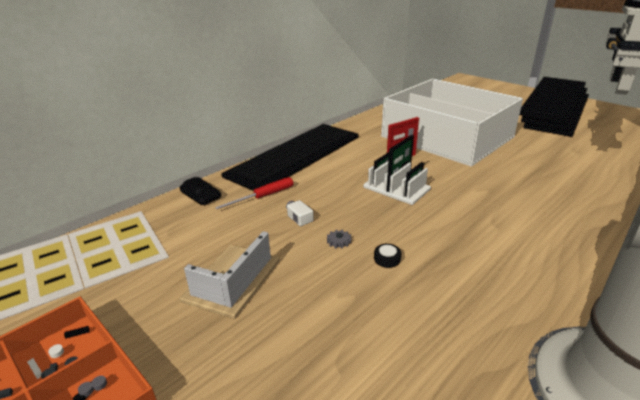

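Run:
```python
from h import *
for c in("top","side"):
    d=np.load(c+".npy"); P,v,u=pts(c,d)
    def box(n,sel):
        Q=P[sel]
        if len(Q)<15: print(c,n,len(Q)); return
        (cx,cy),(w,h),a=cv2.minAreaRect(Q[:,:2].astype(np.float32)*1000)
        e,V=np.linalg.eigh(np.cov(Q[:,:2].T)); ang=np.degrees(np.arctan2(V[1,1],V[0,1]))
        print(c,n,len(Q),np.round([cx,cy,w,h,a],1),"mean",np.round(Q.mean(0),4),"zmed",np.round(np.median(Q[:,2]),4),"ang",round(ang%180,2))
    x,y,z=P.T
    box("main",(z>.1)&(z<.13)&(abs(x-.545)<.05)&(abs(y+.24)<.08))
    box("sa",(z>.06)&(z<.08)&(abs(x-.59)<.02)&(abs(y+.24)<.06))
    box("sb",(z>.06)&(z<.08)&(abs(x-.5)<.02)&(abs(y+.24)<.06))
    t=(z>.060)&(z<.08)&(y>.1)&(y<.35)&(x>.4)&(x<.7)
    box("jigtop",t)
    Q=P[t]
    np.save(c+"jt.npy",Q)
    b=(z>.004)&(z<.018)&(y>.1)&(y<.35)&(x>.4)&(x<.7)
    box("base",b)
    box("table",(z<.004)&(abs(x-.5)<.2)&(abs(y)<.3))
```

```text
top main 219 [ 547.1 -250.3    8.2   99.7    5.5] mean [ 0.5468 -0.2486  0.1195] zmed 0.1201 ang 95.63
top sa 137 [ 591.6 -242.     8.2   69.7    5.7] mean [ 0.5911 -0.2405  0.0716] zmed 0.072 ang 95.22
top sb 136 [ 501.6 -245.3    8.1   68.9    5.5] mean [ 0.5015 -0.2447  0.072 ] zmed 0.0722 ang 95.53
top jigtop 661 [566.1 222.6  82.1 139.1  21.2] mean [0.5391 0.2348 0.0694] zmed 0.0698 ang 91.93
top base 2724 [5.480e+02 2.238e+02 2.965e+02 2.466e+02 5.000e-01] mean [0.5739 0.217  0.0098] zmed 0.0098 ang 119.12
top table 40154 [500.   0. 400. 600.   0.] mean [4.837e-01 3.000e-04 0.000e+00] zmed 0.0001 ang 92.5
side main 242 [ 544.3 -249.6   11.   102.4    5.3] mean [ 0.5426 -0.2466  0.1129] zmed 0.1142 ang 95.11
side sa 96 [ 588.1 -238.9   10.1   67.5    4.4] mean [ 0.5868 -0.233   0.069 ] zmed 0.0711 ang 95.08
side sb 123 [ 498.1 -244.5   10.2   70.8    5.4] mean [ 0.497  -0.2421  0.0693] zmed 0.0713 ang 94.68
side jigtop 982 [563.  222.8  83.3 140.6  21.1] mean [0.5332 0.2429 0.0683] zmed 0.0697 ang 90.29
side base 1885 [564.2 224.1 111.7 161.7  21.7] mean [0.5517 0.2347 0.0106] zmed 0.0105 ang 123.21
side table 32734 [500.   0. 400. 600.   0.] mean [0.4523 0.0576 0.0007] zmed 0.0007 ang 96.98
```

The main board is in the middle slot (top view 425,222; side view 400,157). The red look-alike is at (480,184) in the top view. The jig is at (203,212), with the fence on its near side and the stop at the left. Next I'll fit the jig faces.

```bash
cat >> h.py <<'E'
def goto(x,y,z,yaw):
    "tool y-axis at yaw deg, pointing down; prints remaining tool-frame deltas (mm) after turning, az deg"
    o=r.observe(); q=o["ee_rot"]; C=R.from_quat([q[1],q[2],q[3],q[0]]); M=C.as_matrix()
    a=np.radians(yaw); ty=np.array([np.cos(a),np.sin(a),0]); tz=np.array([0,0,-1.]); G=np.c_[np.cross(ty,tz),ty,tz]
    rv=np.degrees((C.inv()*R.from_matrix(G)).as_rotvec())
    dp=np.array([x,y,z])-o["tool_pos"]
    print("t",round(o["time_s"],2),"pos",np.round(o["tool_pos"]*1000,1),"rotvec",np.round(rv,2),"shift now-axes",np.round(M.T@dp*1000,1),"after-turn axes",np.round(G.T@dp*1000,1),"F",np.round(o["contact_force"],1),"T",np.round(o["torque"],2),"w",round(o["grip_width"]*1000,1),"gf",round(o["grasp_force"],1))
E
python3 - <<'E'
from h import *
for c in("top","side"):
    Q=np.load(c+"jt.npy")
    Q=Q[(Q[:,2]>.066)&(Q[:,2]<.073)]
    (cx,cy),(w,h),a=cv2.minAreaRect(Q[:,:2].astype(np.float32)*1000); print(c,cx,cy,w,h,a)
    a=np.radians(21.3)
    ex=np.array([np.cos(a),np.sin(a)]); ey=np.array([-np.sin(a),np.cos(a)])
    X=Q[:,:2]*1000@ex; Y=Q[:,:2]*1000@ey
    # fence line
    f=(X<X.min()+13); f2=f&(Y<Y.max()-15); s=(X>X.min()+16)
    pf=np.polyfit(Y[f2],X[f2],1); ps=np.polyfit(X[s],Y[s],1)
    print("fence tilt",np.degrees(np.arctan(pf[0])),"stop tilt",np.degrees(np.arctan(ps[0])))
    print("X pct fence",np.percentile(X[f2],[0,2,50,98,100]),"Y fence",Y[f].min(),Y[f].max(),"stop Y",np.percentile(Y[s],[0,2,50,98,100]),"stop X",X[s].max())
    fx=X[f2].mean()+6; sy=Y[s].mean()-6
    C=fx*ex+sy*ey; o=(fx+4)*ex+(sy-50)*ey
    print("corner",C,"board origin",o)
goto(.546,-.250,.25,5.5)
E
```

```text
top 566.21484375 222.8150634765625 82.27998352050781 138.40829467773438 21.544328689575195
fence tilt -0.6927224822925786 stop tilt 0.44226702030528187
X pct fence [567.25373267 568.21207761 573.83350659 579.85349542 580.21711879] Y fence -67.44049237086524 70.42797088916583 stop Y [58.16754871 58.31580435 64.17742094 70.40663092 71.26456064] stop X 649.3610731449483
corner [519.1371337 264.9168457] board origin [541.02646014 219.78528924]
side 562.7014770507812 222.70175170898438 82.62818908691406 140.61343383789062 21.078752517700195
fence tilt -0.49314306117796813 stop tilt 0.4838809392577287
X pct fence [563.76182319 564.74182669 569.2260042  576.19080624 576.73178786] Y fence -67.1061679290938 72.53819237261558 stop Y [58.28110699 59.89219879 67.91037092 72.31777144 73.33277582] stop X 646.7388038757034
corner [514.15437858 266.33736072] board origin [536.04370502 221.20580427]
t 0.7 pos [ 230.7 -607.7  251.8] rotvec [  0.     0.   -74.71] shift now-axes [ 421.7 -222.5    1.7] after-turn axes [325.8 348.1   1.8] F [-0.4  0.1  0. ] T [0.01 0.04 0.  ] w 91.9 gf 0.0
```

```bash
python3 -m creep '[{"az":-8.3},{"az":-8.3},{"az":-8.3},{"az":-8.3},{"az":-8.3},{"az":-8.3},{"az":-8.3},{"az":-8.3},{"az":-8.3}]' 0.5
python3 -m creep '[{"x":0.028,"y":0.03},{"x":0.028,"y":0.03},{"x":0.028,"y":0.03},{"x":0.028,"y":0.03},{"x":0.028,"y":0.03},{"x":0.028,"y":0.03},{"x":0.028,"y":0.03},{"x":0.028,"y":0.03},{"x":0.028,"y":0.03},{"x":0.028,"y":0.03},{"x":0.028,"y":0.03},{}]'
python3 -c "
from h import *
goto(.546,-.250,.114,5.5)"
```

```text
t 0.7 pos [ 230.7 -607.7  251.8] rotvec [  0.     0.   -74.71] shift now-axes [ 421.7 -222.5  137.7] after-turn axes [325.8 348.1 137.8] F [-0.4  0.1  0. ] T [0.01 0.04 0.  ] w 91.9 gf 0.0invalid input
invalid input
```

```bash
python3 -m creep '[{"x":0,"y":0,"z":0,"ax":0,"ay":0,"az":-8.3}]' 0.5;  python3 -m creep '[{"az":-8.3}]'
```

```text
time_s: 0.8
tool_pos: [0.2308, -0.6077, 0.2519]
ee_rot: [0.0, 0.968, 0.252, -0.0]
contact_force: [-0.2, 0.5, 0.2]
grip_width: 0.0876
grasp_force: 0.0invalid input
```

```bash
python3 -m creep '[{"x":0,"y":0,"z":0,"ax":0,"ay":0,"az":-8.3},{"x":0,"y":0,"z":0,"ax":0,"ay":0,"az":-8.3},{"x":0,"y":0,"z":0,"ax":0,"ay":0,"az":-8.3},{"x":0,"y":0,"z":0,"ax":0,"ay":0,"az":-8.3},{"x":0,"y":0,"z":0,"ax":0,"ay":0,"az":-8.3},{"x":0,"y":0,"z":0,"ax":0,"ay":0,"az":-8.3},{"x":0,"y":0,"z":0,"ax":0,"ay":0,"az":-8.3},{"x":0,"y":0,"z":0,"ax":0,"ay":0,"az":-8.3}]'
python3 -m creep '[{"x":0.03,"y":0.032,"z":0,"ax":0,"ay":0,"az":0},{"x":0.03,"y":0.032,"z":0,"ax":0,"ay":0,"az":0},{"x":0.03,"y":0.032,"z":0,"ax":0,"ay":0,"az":0},{"x":0.03,"y":0.032,"z":0,"ax":0,"ay":0,"az":0},{"x":0.03,"y":0.032,"z":0,"ax":0,"ay":0,"az":0},{"x":0.03,"y":0.032,"z":0,"ax":0,"ay":0,"az":0},{"x":0.03,"y":0.032,"z":0,"ax":0,"ay":0,"az":0},{"x":0.03,"y":0.032,"z":0,"ax":0,"ay":0,"az":0},{"x":0.03,"y":0.032,"z":0,"ax":0,"ay":0,"az":0},{"x":0.03,"y":0.032,"z":0,"ax":0,"ay":0,"az":0},{"x":0,"y":0,"z":0,"ax":0,"ay":0,"az":0}]'
python3 -c "
from h import *
goto(.546,-.250,.120,5.5)"
```

```text
time_s: 1.6
tool_pos: [0.2306, -0.6078, 0.2518]
ee_rot: [0.0, 0.67, 0.742, -0.0]
contact_force: [-0.3, -0.6, 0.5]
grip_width: 0.046
grasp_force: 0.0
time_s: 2.7
tool_pos: [0.5254, -0.2705, 0.2528]
ee_rot: [0.001, 0.668, 0.744, 0.003]
contact_force: [-0.1, 0.2, -0.1]
grip_width: 0.0458
grasp_force: 0.0
t 2.7 pos [ 525.4 -270.5  252.8] rotvec [ 0.27 -0.16  0.62] shift now-axes [ 17.8  22.1 133. ] after-turn axes [ 18.4  22.5 132.8] F [-0.1  0.2 -0.1] T [ 0.01 -0.09  0.05] w 45.8 gf 0.0
```

```bash
python3 -m creep '[{"x":0.009,"y":0.011,"z":0,"ax":0.27,"ay":-0.16,"az":0.6},{"x":0.009,"y":0.011,"z":0,"ax":0,"ay":0,"az":0},{"x":0,"y":0,"z":0.03,"ax":0,"ay":0,"az":0},{"x":0,"y":0,"z":0.035,"ax":0,"ay":0,"az":0},{"x":0,"y":0,"z":0.02,"ax":0,"ay":0,"az":0},{"x":0,"y":0,"z":0,"ax":0,"ay":0,"az":0},{"x":0,"y":0,"z":0,"ax":0,"ay":0,"az":0}]'
python3 - <<'E'
from h import *
goto(.546,-.250,.114,5.5)
for c in("top","side"):
    im,d=r.grab_frame(c); save(c+"2.png",im[80:320,280:600] if c=="top" else im[60:300,280:600])
E
```

```text
time_s: 3.4
tool_pos: [0.5408, -0.2588, 0.167]
ee_rot: [-0.001, 0.676, 0.737, -0.002]
contact_force: [0.2, -0.2, -0.7]
grip_width: 0.046
grasp_force: 0.0
t 3.4 pos [ 540.8 -258.8  167. ] rotvec [-0.25  0.13 -0.62] shift now-axes [ 8.4  6.2 53. ] after-turn axes [ 8.3  6.1 53. ] F [ 0.2 -0.2 -0.7] T [-0.01 -0.12 -0.02] w 46.0 gf 0.0
```

View pics/side2.png

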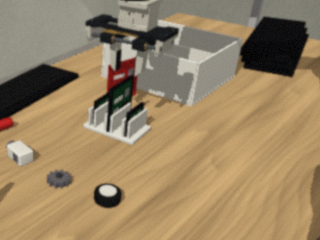

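The gripper is straddling the board (crop ~120,85) and still about 8 mm short. I'll correct that, then descend.

```bash
python3 -m creep '[{"x":0.008,"y":0.006,"z":0,"ax":-0.25,"ay":0.13,"az":-0.6},{"x":0,"y":0,"z":0.02,"ax":0,"ay":0,"az":0},{"x":0,"y":0,"z":0.02,"ax":0,"ay":0,"az":0},{"x":0,"y":0,"z":0.01,"ax":0,"ay":0,"az":0},{"x":0,"y":0,"z":0,"ax":0,"ay":0,"az":0},{"x":0,"y":0,"z":0,"ax":0,"ay":0,"az":0},{"x":0,"y":0,"z":0,"ax":0,"ay":0,"az":0}]'
python3 - <<'E'
from h import *
goto(.546,-.250,.114,5.5)
E
```

```text
time_s: 4.2
tool_pos: [0.5467, -0.2504, 0.1178]
ee_rot: [0.001, 0.672, 0.74, 0.0]
contact_force: [0.3, 1.0, -0.3]
grip_width: 0.0457
grasp_force: 0.0
t 4.2 pos [ 546.7 -250.4  117.8] rotvec [ 0.08  0.08 -0.  ] shift now-axes [ 0.5 -0.6  3.8] after-turn axes [ 0.5 -0.6  3.8] F [ 0.3  1.  -0.3] T [-0.02 -0.1  -0.02] w 45.7 gf 0.0
```

Close.

```bash
python3 -m creep '[{"x":0,"y":0,"z":0.003,"ax":0,"ay":0,"az":0},{"x":0,"y":0,"z":0,"ax":0,"ay":0,"az":0},{"x":0,"y":0,"z":0,"ax":0,"ay":0,"az":0},{"x":0,"y":0,"z":0,"ax":0,"ay":0,"az":0},{"x":0,"y":0,"z":0,"ax":0,"ay":0,"az":0},{"x":0,"y":0,"z":0,"ax":0,"ay":0,"az":0},{"x":0,"y":0,"z":0,"ax":0,"ay":0,"az":0},{"x":0,"y":0,"z":0,"ax":0,"ay":0,"az":0},{"x":0,"y":0,"z":0,"ax":0,"ay":0,"az":0}]' 0
python3 - <<'E'
from h import *
goto(.546,-.250,.114,5.5)
E
```

```text
time_s: 5.1
tool_pos: [0.5458, -0.2504, 0.1137]
ee_rot: [0.0, 0.672, 0.74, -0.0]
contact_force: [-0.1, 0.3, 0.8]
grip_width: 0.0079
grasp_force: 30.0
t 5.1 pos [ 545.8 -250.4  113.7] rotvec [-0.01  0.03 -0.01] shift now-axes [ 0.4  0.2 -0.3] after-turn axes [ 0.4  0.2 -0.3] F [-0.1  0.3  0.8] T [ 0.05 -0.18 -0.01] w 7.9 gf 30.0
```

```bash
python3 -m creep '[{"x":0,"y":0,"z":-0.004,"ax":0,"ay":0,"az":0},{"x":0,"y":0,"z":-0.008,"ax":0,"ay":0,"az":0},{"x":0,"y":0,"z":-0.012,"ax":0,"ay":0,"az":0},{"x":0,"y":0,"z":-0.012,"ax":0,"ay":0,"az":0},{"x":0,"y":0,"z":-0.012,"ax":0,"ay":0,"az":0},{"x":0,"y":0,"z":-0.012,"ax":0,"ay":0,"az":0},{"x":0,"y":0,"z":-0.012,"ax":0,"ay":0,"az":0},{"x":0,"y":0,"z":-0.012,"ax":0,"ay":0,"az":0},{"x":0,"y":0,"z":-0.01,"ax":0,"ay":0,"az":0},{"x":0,"y":0,"z":-0.006,"ax":0,"ay":0,"az":0},{"x":0,"y":0,"z":0,"ax":0,"ay":0,"az":0},{"x":0,"y":0,"z":0,"ax":0,"ay":0,"az":0}]'
python3 - <<'E'
from h import *
goto(.546,-.250,.214,5.5)
a=np.radians(21.8); ex=np.array([np.cos(a),np.sin(a)]); ey=np.array([-np.sin(a),np.cos(a)])
for c in("top","side"):
    im,d=r.grab_frame(c); save(c+"3.png",im[60:300,280:600])
    P,v,u=pts(c,d); x,y,z=P.T
    s=(z>.1)&(z<.19)&(abs(x-.545)<.04)&(abs(y+.25)<.09); Q=P[s]
    print(c,len(Q),cv2.minAreaRect(Q[:,:2].astype(np.float32)*1000),np.round(Q.min(0),4),np.round(Q.max(0),4))
b=np.array([.5413,.2200])+ex*.02-ey*.025
print(b); goto(b[0],b[1],.214,21.8)
E
```

```text
time_s: 6.3
tool_pos: [0.5455, -0.2503, 0.2134]
ee_rot: [-0.0, 0.672, 0.74, -0.0]
contact_force: [0.3, -0.2, -1.8]
grip_width: 0.0078
grasp_force: 30.0
t 6.3 pos [ 545.5 -250.3  213.4] rotvec [-0.04  0.03 -0.02] shift now-axes [ 0.3  0.5 -0.6] after-turn axes [ 0.3  0.5 -0.6] F [ 0.3 -0.2 -1.8] T [-0.04 -0.15 -0.  ] w 7.8 gf 30.0
top 135 ((541.1612548828125, -228.257568359375), (55.11832809448242, 7.695837020874023), 89.78056335449219) [ 0.5374 -0.2558  0.108 ] [ 0.5451 -0.2007  0.1895]
side 803 ((543.0833740234375, -252.06808471679688), (11.565916061401367, 108.50468444824219), 6.066238880157471) [ 0.5319 -0.3062  0.109 ] [ 0.5477 -0.1983  0.1899]
[0.56915391 0.20421521]
t 6.4 pos [ 545.3 -250.2  212.9] rotvec [ -0.08  -0.02 -16.31] shift now-axes [450.1  67.2  -1.1] after-turn axes [413.1 190.9  -1.1] F [-0.5 -0.2 -2.2] T [ 0.   -0.04  0.05] w 7.9 gf 30.0
```

View pics/side3.png

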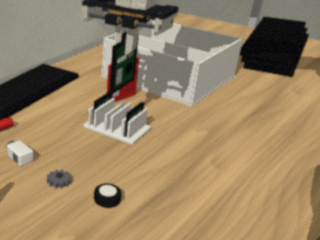

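The board is held upright and clear of the rack (crop ~122,65), and both small boards are still in their slots. I'll carry it over to the jig.

```bash
python3 -m creep '[{"x":0,"y":0,"z":0,"ax":0,"ay":0,"az":-5.4},{"x":0,"y":0,"z":0,"ax":0,"ay":0,"az":-5.4},{"x":0,"y":0,"z":0,"ax":0,"ay":0,"az":-5.5},{"x":0.015,"y":0.007,"z":0,"ax":0,"ay":0,"az":0},{"x":0.03,"y":0.014,"z":0,"ax":0,"ay":0,"az":0},{"x":0.03,"y":0.014,"z":0,"ax":0,"ay":0,"az":0},{"x":0.03,"y":0.014,"z":0,"ax":0,"ay":0,"az":0},{"x":0.03,"y":0.014,"z":0,"ax":0,"ay":0,"az":0},{"x":0.03,"y":0.014,"z":0,"ax":0,"ay":0,"az":0},{"x":0.03,"y":0.014,"z":0,"ax":0,"ay":0,"az":0}]'
python3 -m creep '[{"x":0.03,"y":0.014,"z":0,"ax":0,"ay":0,"az":0},{"x":0.03,"y":0.014,"z":0,"ax":0,"ay":0,"az":0},{"x":0.03,"y":0.014,"z":0,"ax":0,"ay":0,"az":0},{"x":0.03,"y":0.014,"z":0,"ax":0,"ay":0,"az":0},{"x":0.03,"y":0.014,"z":0,"ax":0,"ay":0,"az":0},{"x":0.03,"y":0.014,"z":0,"ax":0,"ay":0,"az":0},{"x":0.015,"y":0.007,"z":0,"ax":0,"ay":0,"az":0},{"x":0,"y":0,"z":0,"ax":0,"ay":0,"az":0},{"x":0,"y":0,"z":0,"ax":0,"ay":0,"az":0},{"x":0,"y":0,"z":0,"ax":0,"ay":0,"az":0}]'
python3 - <<'E'
from h import *
goto(.5692,.2042,.214,21.8)
a=np.radians(21.8); ex=np.array([np.cos(a),np.sin(a)]); ey=np.array([-np.sin(a),np.cos(a)])
o=r.observe(); t=o["tool_pos"][:2]
for c in("top","side"):
    im,d=r.grab_frame(c); save(c+"4.png",im[100:400,100:500])
    P,v,u=pts(c,d); L=(P[:,:2]-t)*1000; X=L@ex;Y=L@ey; z=P[:,2]
    s=(z>.115)&(z<.18)&(abs(X)<15)&(abs(Y)<70)
    print(c,s.sum(),"board X",np.percentile(X[s],[2,50,98]),"Y",np.percentile(Y[s],[0,1,99,100]), cv2.minAreaRect(P[s][:,:2].astype(np.float32)*1000)[2], "z",P[s][:,2].min())
    if s.sum(): print("slope",np.degrees(np.polyfit(Y[s],X[s],1)[0]),"tilt x/z",np.polyfit(z[s]*1000,X[s],1)[0])
    f=(z>.066)&(z<.073)&(X<-18)&(X>-60)&(abs(Y)<130); g=(z>.066)&(z<.073)&(Y>60)&(Y<110)&(X>-15)&(X<40)
    print("fence X",np.percentile(X[f],[2,50,98]),"stop Y",np.percentile(Y[g],[2,50,98]) if g.sum() else None)
E
```

```text
time_s: 7.4
tool_pos: [0.5572, -0.0326, 0.2133]
ee_rot: [-0.0, 0.561, 0.827, -0.0]
contact_force: [-0.3, -1.0, -1.4]
grip_width: 0.0078
grasp_force: 30.0
time_s: 8.4
tool_pos: [0.5698, 0.1781, 0.2129]
ee_rot: [0.0, 0.562, 0.827, -0.001]
contact_force: [0.5, -0.8, -1.0]
grip_width: 0.0073
grasp_force: 30.0
t 8.4 pos [569.8 178.1 212.9] rotvec [-0.09  0.08 -0.14] shift now-axes [24.5  9.1 -1.1] after-turn axes [24.5  9.1 -1.1] F [ 0.5 -0.8 -1. ] T [-0.04 -0.12  0.02] w 7.3 gf 30.0
top 118 board X [-4.09339515 -2.0962043   3.10211867] Y [-51.49866413 -51.3797312  -25.21353773 -24.46203278] 32.00868225097656 z 0.11505553061600948
slope -1.301156312223417 tilt x/z 0.004318189886354339Traceback (most recent call last):
  File "<stdin>", line 12, in <module>
    return _quantile_unchecked(
        a, q, axis, out, overwrite_input, method, keepdims, weights)
    return _ureduce(a,
                    func=_quantile_ureduce_func,
    ...<5 lines>...
                    overwrite_input=overwrite_input,
                    method=method)
    r = func(a, **kwargs)
    result = _quantile(arr,
                       quantiles=q,
    ...<2 lines>...
                       out=out,
                       weights=wgt)
    slices_having_nans = np.isnan(arr[-1, ...])
                                  ~~~^^^^^^^^^
IndexError: index -1 is out of bounds for axis 0 with size 0
```

```bash
python3 -m creep '[{"x":0.012,"y":0.0045,"z":0,"ax":0,"ay":0,"az":0},{"x":0.012,"y":0.0045,"z":0,"ax":0,"ay":0,"az":0},{"x":0,"y":0,"z":0.01,"ax":0,"ay":0,"az":0},{"x":0,"y":0,"z":0.018,"ax":0,"ay":0,"az":0},{"x":0,"y":0,"z":0.02,"ax":0,"ay":0,"az":0},{"x":0,"y":0,"z":0.02,"ax":0,"ay":0,"az":0},{"x":0,"y":0,"z":0.014,"ax":0,"ay":0,"az":0},{"x":0,"y":0,"z":0.006,"ax":0,"ay":0,"az":0},{"x":0,"y":0,"z":0,"ax":0,"ay":0,"az":0},{"x":0,"y":0,"z":0,"ax":0,"ay":0,"az":0},{"x":0,"y":0,"z":0,"ax":0,"ay":0,"az":0}]'
python3 - <<'E'
from h import *
goto(.5692,.2042,.114,21.8)
a=np.radians(21.8); ex=np.array([np.cos(a),np.sin(a)]); ey=np.array([-np.sin(a),np.cos(a)])
o=r.observe(); t=o["tool_pos"][:2]
for c in("top","side"):
    im,d=r.grab_frame(c); save(c+"4.png",cv2.resize(im[150:350,120:400],None,fx=2.5,fy=2.5))
    P,v,u=pts(c,d); L=(P[:,:2]-t)*1000; X=L@ex;Y=L@ey; z=P[:,2]
    f=lambda n,s:print(c,n,s.sum(),*[np.round(np.percentile(q[s],[1,50,99]),1) for q in (X,Y,z*1000)] if s.sum()>3 else [])
    f("board",(z>.02)&(z<.11)&(abs(X)<12)&(abs(Y)<65))
    f("fence",(z>.066)&(z<.073)&(X<-16)&(X>-60)&(abs(Y)<60))
    f("stop",(z>.066)&(z<.073)&(Y>60)&(Y<110)&(X>-15)&(X<40))
E
```

```text
time_s: 9.55
tool_pos: [0.5701, 0.2054, 0.1263]
ee_rot: [0.001, 0.561, 0.828, 0.0]
contact_force: [0.2, 0.2, -1.4]
grip_width: 0.008
grasp_force: 30.0
t 9.55 pos [570.1 205.4 126.3] rotvec [ 0.08  0.03 -0.02] shift now-axes [-0.7 -1.3 12.3] after-turn axes [-0.7 -1.3 12.3] F [ 0.2  0.2 -1.4] T [ 0.05 -0.15  0.  ] w 8.0 gf 30.0
top board 77 [-4.2 -1.2  4.5] [-51.6 -46.6 -36.9] [ 23.   68.4 108.5]
top fence 3
top stop 0
side board 1177 [-6.9 -4.1  1.3] [-49.6  10.8  50.3] [ 39.8  73.6 109.5]
side fence 345 [-40.8 -36.  -28. ] [-48.7   8.9  59.3] [66.2 70.4 72.6]
side stop 211 [-14.7  12.9  39.2] [75.7 84.  88.6] [66.2 70.4 72.6]
```

View pics/side4.png

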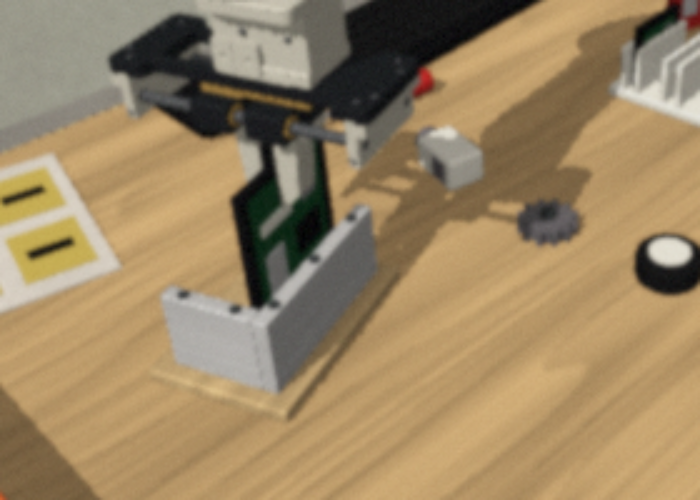

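The board is inside the corner, about 21 mm from the fence and 25 mm from the stop, and still above the base. I'll lower it gently.

```bash
python3 -m creep '[{"x":0,"y":0,"z":0.005,"ax":0,"ay":0,"az":0},{"x":0,"y":0,"z":0.004,"ax":0,"ay":0,"az":0},{"x":0,"y":0,"z":0.002,"ax":0,"ay":0,"az":0},{"x":0,"y":0,"z":0,"ax":0,"ay":0,"az":0},{"x":0,"y":0,"z":0,"ax":0,"ay":0,"az":0}]'
python3 -m creep '[{"x":0,"y":0,"z":0.001,"ax":0,"ay":0,"az":0},{"x":0,"y":0,"z":0,"ax":0,"ay":0,"az":0},{"x":0,"y":0,"z":0,"ax":0,"ay":0,"az":0}]'
```

```text
time_s: 10.15
tool_pos: [0.5693, 0.205, 0.1142]
ee_rot: [-0.0, 0.561, 0.828, -0.0]
contact_force: [0.2, -0.0, -1.3]
grip_width: 0.0076
grasp_force: 30.0
time_s: 10.45
tool_pos: [0.5696, 0.2051, 0.1137]
ee_rot: [0.0, 0.561, 0.828, -0.0]
contact_force: [-1.2, 0.2, 1.4]
grip_width: 0.0079
grasp_force: 30.0
```

Contact with the base shows: Fz went from −1.3 to +1.4 N. Now I'll slide towards the fence.

```bash
python3 -m creep '[{"x":0,"y":-0.005,"z":0,"ax":0,"ay":0,"az":0},{"x":0,"y":-0.006,"z":0,"ax":0,"ay":0,"az":0},{"x":0,"y":-0.005,"z":0,"ax":0,"ay":0,"az":0},{"x":0,"y":-0.001,"z":0,"ax":0,"ay":0,"az":0},{"x":0,"y":0,"z":0,"ax":0,"ay":0,"az":0},{"x":0,"y":0,"z":0,"ax":0,"ay":0,"az":0}]'
python3 -m creep '[{"x":0.006,"y":0,"z":0,"ax":0,"ay":0,"az":0},{"x":0.008,"y":0,"z":0,"ax":0,"ay":0,"az":0},{"x":0.006,"y":0,"z":0,"ax":0,"ay":0,"az":0},{"x":0.001,"y":0,"z":0,"ax":0,"ay":0,"az":0},{"x":0,"y":0,"z":0,"ax":0,"ay":0,"az":0},{"x":0,"y":0,"z":0,"ax":0,"ay":0,"az":0}]'
python3 -c "
from h import *
goto(.5413,.2195,.1137,21.8)"
```

```text
time_s: 11.05
tool_pos: [0.5534, 0.1985, 0.1136]
ee_rot: [-0.0, 0.561, 0.828, -0.001]
contact_force: [-1.0, -0.6, 6.2]
grip_width: 0.0077
grasp_force: 30.0
time_s: 11.65
tool_pos: [0.5474, 0.217, 0.1141]
ee_rot: [0.001, 0.561, 0.828, -0.0]
contact_force: [0.9, -3.3, 6.7]
grip_width: 0.0081
grasp_force: 30.0
t 11.65 pos [547.4 217.  114.1] rotvec [ 0.05  0.15 -0.09] shift now-axes [ 4.6 -4.7  0.4] after-turn axes [ 4.6 -4.7  0.4] F [ 0.9 -3.3  6.7] T [-0.6  -0.41  0.02] w 8.1 gf 30.0
```

```bash
cat >> h.py <<'E'
def st():
    goto(.5413,.2195,.1137,21.8)
    o=r.observe(); a=np.radians(21.8); F=o["contact_force"]
    print("JIG Fx(+=fence reaction) %.1f  Fy(-=stop reaction) %.1f Fz %.1f"%(F[0]*np.cos(a)+F[1]*np.sin(a),-F[0]*np.sin(a)+F[1]*np.cos(a),F[2]))
E
python3 -m creep '[{"x":0,"y":-0.001,"z":0,"ax":0,"ay":0,"az":0},{"x":0,"y":-0.001,"z":0,"ax":0,"ay":0,"az":0},{"x":0,"y":-0.001,"z":0,"ax":0,"ay":0,"az":0},{"x":0,"y":0,"z":0,"ax":0,"ay":0,"az":0},{"x":0,"y":0,"z":0,"ax":0,"ay":0,"az":0}]'>/dev/null; python3 -c "
from h import *
st()"
python3 -m creep '[{"x":0,"y":-0.001,"z":0,"ax":0,"ay":0,"az":0},{"x":0,"y":0,"z":0,"ax":0,"ay":0,"az":0},{"x":0,"y":0,"z":0,"ax":0,"ay":0,"az":0}]'>/dev/null; python3 -c "
from h import *
st()"
```

```text
t 12.15 pos [544.5 216.9 114. ] rotvec [ 0.11  0.06 -0.06] shift now-axes [ 3.6 -2.   0.3] after-turn axes [ 3.6 -2.   0.3] F [ 3.2 -1.3  5.8] T [-0.19 -0.85 -0.1 ] w 8.2 gf 30.0
JIG Fx(+=fence reaction) 2.5  Fy(-=stop reaction) -2.4 Fz 5.8
t 12.45 pos [543.4 216.7 114. ] rotvec [ 0.1   0.04 -0.05] shift now-axes [ 3.4 -0.9  0.3] after-turn axes [ 3.4 -0.9  0.3] F [ 2.7 -1.3  5.4] T [-0.11 -0.94 -0.1 ] w 8.3 gf 30.0
JIG Fx(+=fence reaction) 2.1  Fy(-=stop reaction) -2.2 Fz 5.4
```

```bash
for i in 1 2; do python3 -m creep '[{"x":0,"y":-0.001,"z":0,"ax":0,"ay":0,"az":0},{"x":0,"y":0,"z":0,"ax":0,"ay":0,"az":0},{"x":0,"y":0,"z":0,"ax":0,"ay":0,"az":0}]'>/dev/null; python3 -c "
from h import *
st()"; done
```

```text
t 12.75 pos [542.3 216.5 113.9] rotvec [ 0.1   0.03 -0.04] shift now-axes [3.1 0.2 0.2] after-turn axes [3.1 0.2 0.2] F [ 3.1 -0.9  5.6] T [ 0.02 -0.92 -0.1 ] w 7.7 gf 30.0
JIG Fx(+=fence reaction) 2.5  Fy(-=stop reaction) -2.0 Fz 5.6
t 13.05 pos [542.  216.4 114. ] rotvec [ 0.18  0.01 -0.01] shift now-axes [3.1 0.5 0.3] after-turn axes [3.1 0.5 0.3] F [5.2 0.1 4.5] T [ 0.24 -1.54  0.04] w 7.8 gf 30.0
JIG Fx(+=fence reaction) 4.8  Fy(-=stop reaction) -1.9 Fz 4.5
```

Fence contact. Now towards the stop.

```bash
python3 -m creep '[{"x":0.001,"y":0,"z":0,"ax":0,"ay":0,"az":0},{"x":0.001,"y":0,"z":0,"ax":0,"ay":0,"az":0},{"x":0,"y":0,"z":0,"ax":0,"ay":0,"az":0},{"x":0,"y":0,"z":0,"ax":0,"ay":0,"az":0}]'>/dev/null; python3 -c "
from h import *
st()"; for i in 1 2; do python3 -m creep '[{"x":0.001,"y":0,"z":0,"ax":0,"ay":0,"az":0},{"x":0,"y":0,"z":0,"ax":0,"ay":0,"az":0},{"x":0,"y":0,"z":0,"ax":0,"ay":0,"az":0}]'>/dev/null; python3 -c "
from h import *
st()"; done
```

```text
t 13.45 pos [541.8 216.9 114.1] rotvec [ 0.17  0.14 -0.06] shift now-axes [2.6 0.5 0.4] after-turn axes [2.6 0.5 0.4] F [ 4.8 -2.5  6.2] T [-0.5  -1.61  0.05] w 7.9 gf 30.0
JIG Fx(+=fence reaction) 3.5  Fy(-=stop reaction) -4.1 Fz 6.2
t 13.75 pos [541.8 217.2 114.2] rotvec [ 0.16  0.19 -0.09] shift now-axes [2.3 0.4 0.5] after-turn axes [2.3 0.4 0.5] F [ 6.6 -3.9  6.3] T [-0.86 -1.7   0.08] w 7.9 gf 30.0
JIG Fx(+=fence reaction) 4.7  Fy(-=stop reaction) -6.1 Fz 6.3
t 14.05 pos [541.6 217.5 114.2] rotvec [ 0.15  0.25 -0.1 ] shift now-axes [2.  0.5 0.5] after-turn axes [2.  0.5 0.5] F [ 6.6 -5.1  7.7] T [-1.18 -1.77  0.11] w 7.9 gf 30.0
JIG Fx(+=fence reaction) 4.3  Fy(-=stop reaction) -7.2 Fz 7.7
```

Run:
```python
from h import *
a=np.radians(21.8); ex=np.array([np.cos(a),np.sin(a)]); ey=np.array([-np.sin(a),np.cos(a)])
t=r.observe()["tool_pos"][:2]
for c in("top","side"):
    im,d=r.grab_frame(c)
    save(c+"5.png",cv2.resize(im[200:320,160:300] if c=="side" else im[160:260,140:260],None,fx=5,fy=5,interpolation=cv2.INTER_CUBIC))
    P,v,u=pts(c,d); L=(P[:,:2]-t)*1000; X=L@ex;Y=L@ey; z=P[:,2]
    f=lambda n,s:print(c,n,s.sum(),*[np.round(np.percentile(q[s],[1,50,99]),1) for q in (X,Y,z*1000)] if s.sum()>3 else [])
    for lo in (.074,.085,.1): 
        s=(z>lo)&(z<lo+.011)&(abs(X+1)<9)&(abs(Y)<62); f("board%g"%lo,s)
        if s.sum()>9: print(" yaw slope deg",np.degrees(np.polyfit(Y[s],X[s],1)[0]))
    f("fence",(z>.066)&(z<.073)&(X<-4)&(X>-30)&(abs(Y)<45))
    f("stop",(z>.066)&(z<.073)&(Y>40)&(Y<80)&(X>6)&(X<60))
```

```text
top board0.074 15 [-3.5 -1.   3.4] [-52.5 -40.5 -27.2] [74.9 78.6 84.8]
 yaw slope deg -5.1024632811667106
top board0.085 17 [-3.4 -1.7  2.6] [-52.2 -36.8 -26.1] [85.9 92.8 95. ]
 yaw slope deg -2.376047108706972
top board0.1 9 [-3.6 -1.3  2.2] [-51.5 -49.7 -28.7] [101.  102.4 110.9]
top fence 66 [-15.9 -10.2  -4. ] [-44.8 -33.1 -21.9] [66.6 69.6 72.8]
top stop 0
side board0.074 160 [-6.7 -4.3  1.1] [-51.4  15.8  49.4] [74.1 79.5 84.9]
 yaw slope deg 0.5595256543659601
side board0.085 144 [-7.9 -3.5  1.6] [-50.   23.3  49.6] [85.2 90.2 95.6]
 yaw slope deg 0.7857762426792076
side board0.1 126 [-9.5 -3.7  1.7] [-48.4  27.8  50.4] [100.2 105.2 110.9]
 yaw slope deg 1.1107091884471816
side fence 301 [-18.7 -13.5  -4.2] [-44.2   2.8  44.5] [66.3 70.4 72.6]
side stop 205 [ 6.3 32.6 58.6] [54.  62.  66.8] [66.3 70.5 72.7]
```

View pics/side5.png

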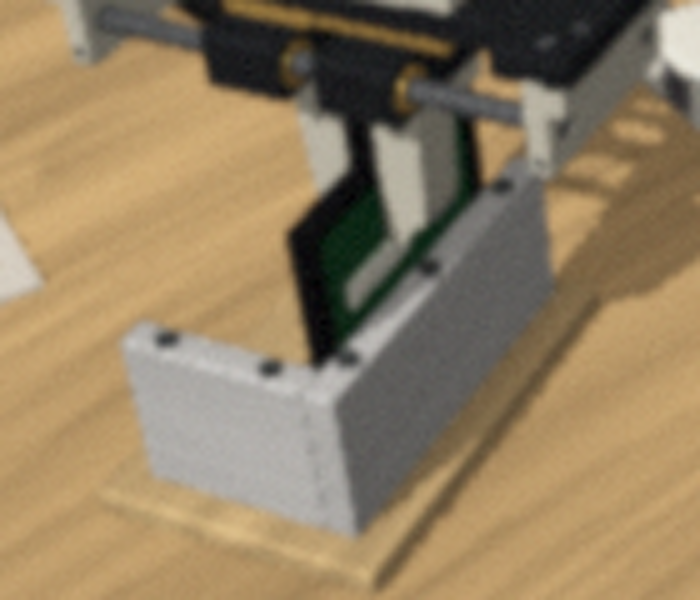

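View pics/top5.png

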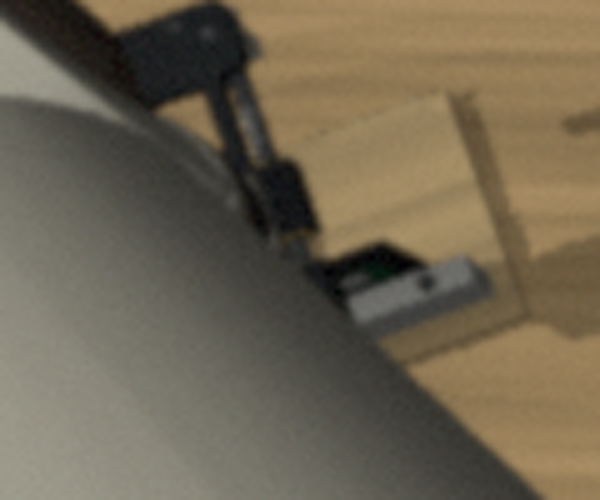

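The board (side crop 310,350) is on the fence, but it is probably still about 3 mm short of the stop and stuck by friction. I'll unload it a little, slide to the stop, then press.

```bash
python3 -m creep '[{"x":0,"y":0.001,"z":0,"ax":0,"ay":0,"az":0},{"x":0,"y":0.001,"z":-0.001,"ax":0,"ay":0,"az":0},{"x":0,"y":0,"z":0,"ax":0,"ay":0,"az":0},{"x":0,"y":0,"z":0,"ax":0,"ay":0,"az":0}]'>/dev/null; python3 -c "
from h import *
st()"; for i in 1 2 3; do python3 -m creep '[{"x":0.001,"y":0,"z":0,"ax":0,"ay":0,"az":0},{"x":0,"y":0,"z":0,"ax":0,"ay":0,"az":0},{"x":0,"y":0,"z":0,"ax":0,"ay":0,"az":0}]'>/dev/null; python3 -c "
from h import *
st()"; done
```

```text
t 14.55 pos [540.9 219.7 114.1] rotvec [-0.04  0.08 -0.02] shift now-axes [-0.3  0.3  0.4] after-turn axes [-0.3  0.3  0.4] F [ 4.8 -3.9  2.9] T [-0.72 -1.14  0.09] w 7.6 gf 30.0
JIG Fx(+=fence reaction) 3.0  Fy(-=stop reaction) -5.4 Fz 2.9
t 14.85 pos [540.4 221.1 114.2] rotvec [-0.03  0.04 -0.01] shift now-axes [-1.8  0.3  0.5] after-turn axes [-1.8  0.3  0.5] F [ 4.7 -2.4  1.7] T [-0.61 -1.2   0.01] w 8.0 gf 30.0
JIG Fx(+=fence reaction) 3.5  Fy(-=stop reaction) -4.0 Fz 1.7
t 15.15 pos [539.9 222.1 114.2] rotvec [-0.03  0.04 -0.01] shift now-axes [-2.9  0.3  0.5] after-turn axes [-2.9  0.3  0.5] F [ 3.4 -2.5  0.7] T [-0.58 -1.29  0.11] w 8.0 gf 30.0
JIG Fx(+=fence reaction) 2.2  Fy(-=stop reaction) -3.6 Fz 0.7
t 15.45 pos [539.9 222.2 114.2] rotvec [-0.04  0.1  -0.05] shift now-axes [-3.   0.3  0.5] after-turn axes [-3.   0.3  0.5] F [ 4.4 -4.   2.1] T [-0.89 -1.28  0.11] w 8.1 gf 30.0
JIG Fx(+=fence reaction) 2.6  Fy(-=stop reaction) -5.3 Fz 2.1
```

```bash
python3 -m creep '[{"x":0.001,"y":0,"z":0,"ax":0,"ay":0,"az":0},{"x":0,"y":0,"z":0,"ax":0,"ay":0,"az":0},{"x":0,"y":0,"z":0,"ax":0,"ay":0,"az":0}]'>/dev/null; python3 -c "
from h import *
st()"; python3 -m creep '[{"x":0,"y":-0.001,"z":0,"ax":0,"ay":0,"az":0},{"x":0,"y":0,"z":0,"ax":0,"ay":0,"az":0},{"x":0,"y":0,"z":0,"ax":0,"ay":0,"az":0}]'>/dev/null
python3 - <<'E'
from h import *
st()
a=np.radians(21.8); ex=np.array([np.cos(a),np.sin(a)]); ey=np.array([-np.sin(a),np.cos(a)])
t=r.observe()["tool_pos"][:2]
im,d=r.grab_frame("side"); save("side6.png",cv2.resize(im[200:320,160:300],None,fx=5,fy=5,interpolation=cv2.INTER_CUBIC))
P,v,u=pts("side",d); L=(P[:,:2]-t)*1000; X=L@ex;Y=L@ey; z=P[:,2]
for n,s in(("board",(z>.075)&(z<.1)&(abs(X+1)<9)&(abs(Y)<62)),("stop",(z>.066)&(z<.073)&(Y>40)&(Y<80)&(X>10)&(X<60))): print(n,np.percentile(Y[s],[0,1,99,100]))
E
```

```text
t 15.75 pos [539.9 222.2 114.2] rotvec [-0.05  0.17 -0.08] shift now-axes [-3.   0.3  0.5] after-turn axes [-3.   0.3  0.5] F [ 5.1 -7.   3.1] T [-1.29 -1.37  0.08] w 7.9 gf 30.0
JIG Fx(+=fence reaction) 2.2  Fy(-=stop reaction) -8.4 Fz 3.1
t 16.05 pos [539.8 222.2 114.2] rotvec [ 0.05  0.14 -0.09] shift now-axes [-3.1  0.4  0.5] after-turn axes [-3.1  0.4  0.5] F [ 7.8 -4.7 -0.4] T [-0.97 -1.96  0.11] w 7.7 gf 30.0
JIG Fx(+=fence reaction) 5.5  Fy(-=stop reaction) -7.2 Fz -0.4
board [-51.35354786 -50.5015407   49.44328292  49.61683765]
stop [48.61657858 48.67972295 61.35277069 61.73699856]
```

View pics/side6.png

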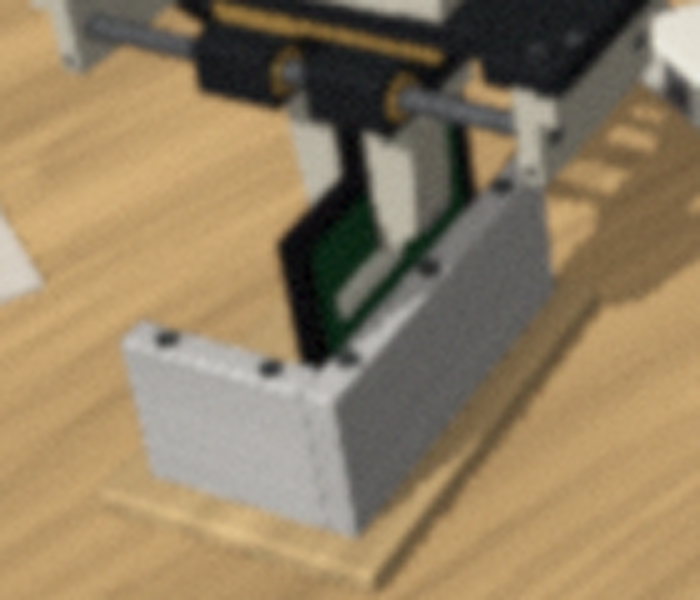

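Both contacts are confirmed. Now I'll press down lightly onto the base.

```bash
python3 -m creep '[{"x":0,"y":0,"z":0.001,"ax":0,"ay":0.1,"az":0},{"x":0,"y":0,"z":0,"ax":0,"ay":0,"az":0},{"x":0,"y":0,"z":0,"ax":0,"ay":0,"az":0}]'>/dev/null; python3 -c "
from h import *
st()"; python3 -m creep '[{"x":0,"y":0,"z":0.001,"ax":0,"ay":0.1,"az":0},{"x":0,"y":0,"z":0,"ax":0,"ay":0,"az":0},{"x":0,"y":0,"z":0,"ax":0,"ay":0,"az":0}]'>/dev/null;python3 -c "
from h import *
st()"
```

```text
t 16.4 pos [539.9 222.1 114. ] rotvec [ 0.05  0.08 -0.1 ] shift now-axes [-2.9  0.4  0.4] after-turn axes [-2.9  0.4  0.3] F [ 5.3 -6.2  7. ] T [-1.31 -1.42  0.12] w 7.9 gf 30.0
JIG Fx(+=fence reaction) 2.6  Fy(-=stop reaction) -7.7 Fz 7.0
t 16.7 pos [540. 222. 114.] rotvec [ 0.06  0.03 -0.1 ] shift now-axes [-2.9  0.3  0.3] after-turn axes [-2.9  0.3  0.3] F [ 3.3 -7.2 14.1] T [-1.72 -0.89  0.12] w 7.7 gf 30.0
JIG Fx(+=fence reaction) 0.4  Fy(-=stop reaction) -8.0 Fz 14.1
```

```bash
python3 -m creep '[{"x":0,"y":0,"z":-0.001,"ax":0,"ay":0,"az":0},{"x":0,"y":-0.0012,"z":0,"ax":0,"ay":0,"az":0},{"x":0,"y":0,"z":0,"ax":0,"ay":0,"az":0},{"x":0,"y":0,"z":0,"ax":0,"ay":0,"az":0},{"x":0,"y":0,"z":0,"ax":0,"ay":0,"az":0}]'>/dev/null; python3 -c "
from h import *
st()"
```

```text
t 17.2 pos [539.7 222.  114.1] rotvec [ 0.17 -0.04 -0.09] shift now-axes [-2.9  0.5  0.4] after-turn axes [-2.9  0.5  0.4] F [ 8.6 -5.   3.4] T [-1.2  -2.14  0.13] w 7.9 gf 30.0
JIG Fx(+=fence reaction) 6.1  Fy(-=stop reaction) -7.9 Fz 3.4
```

```bash
python3 -m creep '[{"x":0,"y":0,"z":0,"ax":0.2,"ay":0,"az":0},{"x":0,"y":0,"z":0,"ax":0,"ay":0,"az":0},{"x":0,"y":0,"z":0,"ax":0,"ay":0,"az":0},{"x":0,"y":0,"z":0,"ax":0,"ay":0,"az":0},{"x":0,"y":0,"z":0,"ax":0,"ay":0,"az":0},{"x":0,"y":0,"z":0,"ax":0,"ay":0,"az":0}]'>/dev/null; python3 -c "
from h import *
st()"
```

```text
t 17.8 pos [539.8 222.1 114.1] rotvec [-0.01 -0.04 -0.09] shift now-axes [-3.   0.4  0.4] after-turn axes [-3.   0.4  0.4] F [ 8.  -4.7  2.5] T [-1.15 -2.35  0.2 ] w 8.0 gf 30.0
JIG Fx(+=fence reaction) 5.7  Fy(-=stop reaction) -7.3 Fz 2.5
```

Upright, with about 6 N on the fence, 7 N on the stop and light contact on the base. Handing in.

```bash
python3 -c "
from h import *
print(r.finish_job())"
```

```text
the job is handed in; nothing more can be done
None
```

The main board stands upright on the jig base, still gripped and pressed at about 6 N against the fence and 7 N against the stop; the job was handed in at about 18 s, and no verdict came back.

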